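# Clamp and wedge figurines for painting

## Robot

A 6-joint arm with a two-finger parallel gripper is mounted at the origin on the work surface. World frame = base frame: x ahead of the robot, y to its left, z up, the work surface at z = 0. Lengths are in mm, angles in rad, forces in N, time in s.
With the tool pointing down it reaches from about 400 to 825 mm from the base axis. Payload 7 kg.
Tool frame: the origin (TCP) lies at the very end of the fingers, on their centre line; the grasp point (between the pads) lies 19 mm behind it; z points along the fingers, y is the line along which they close (so a half turn about z gives the same grasp; the last joint's range is limited). The gripper opens to 88 mm and grips with 3 to 60 N. Pads are 19 mm wide; open, the fingers measure 130 mm over their backs; the gripper's body (78 mm by 193 mm) begins 47 mm behind the grasp point.
Start: joints at [1.537, 0.359, 0.012, 0, -1.224, -0.288], TCP at [213.494, 640.324, 187.361] pointing down, gripper open.
Joint ranges: [-3.07, 3.07], [-1.43, 2.12], [-1.02, 1.25], [-3.03, 1.67], [-3.05, -0], [-3.03, 3.03]. Speed limits (rad/s): [2.39, 2.39, 3.01, 3.14, 3.14, 3.14].

## Interface

Orientations are given as a unit quaternion [x, y, z, w].
In Python, from plant import bot gives the robot as it stands. Calls block until the motion is done:
- bot.move_ptp(position, orientation): joint-space move of the TCP to a pose.
- bot.line_to(position, velocity=150, ori=None): straight line of the TCP; ori=None keeps the orientation; velocity is the mean speed in mm/s.
- bot.move_joints(angles): joint-space move.
- bot.move_gripper(opening, force=None): finger opening in mm; force is the grip in N (None keeps the last); returns when the fingers have stopped.
- bot.pause(seconds).
- bot.solve_ik(position, orientation): joint angles nearest the present ones, or None.
- bot.read_state(): the state.
- bot.camera(name): name is "side" or "top"; returns the picture (480x640x3 uint8, red, green, blue); there is no depth.
- bot.get_calibration(name): a dict with "fx", "fy", "cx", "cy" (pixels), "view" (4x4, takes a point from world to camera coordinates). Camera axes: x right, y up, looking along -z (the intrinsics and any distortion apply to the point x, -y, -z); pixel columns grow to the right and rows downward; lengths in mm; the calibration is good to about 2 mm. A picture is of the moment at which its call begins. get_calibration takes no time and is no camera call.
A pose or a line that the arm cannot do raises bot.Unreachable and nothing moves.
- bot.close_job(): hands the job in; it is judged then, once.
The state is a dict: "t": time; "joint_pos": joint angles; "qvel": joint speeds; "tau": joint torques, N m; "tcp_pos": TCP position; "eef_rot": TCP orientation; "contact_force": force on the tool from outside, world axes, zero at the start; "moment": the same for the moment, N m; "width": finger opening in mm; "finger_force": force on a finger pad.
Only numpy, scipy, OpenCV 4.12 (cv2) and the standard library are available. Lean on these libraries where they do the work, as an engineer would, in place of code of your own. Each camera call takes 0.05 s, during which the arm holds its last target. There are 200 camera calls.

## Task

Get every figurine ready for painting: press each one's plinth fully down into a sprung clamp of its own and do not let go until the jaws have closed on it, then take a wedge from the rack and push it firmly down, thin end first, into the gap behind that clamp's sprung jaw so that it jams and locks the jaw. Leave spare wedges in the rack, and leave the jar, the cup and the brush alone.

Things in the scene. Friction and masses are not known exactly. Their poses are not given: they have to be found in the camera images.
- figure1: hollow figurine in a pale robe on a heavy pale stone plinth, 116 mm tall, 130 to 240 g (may be absent). Origin: centre of the plinth's underside, z up. Plinth 44 (x) by 60 (y) by 26 mm high; then a round robe 40 mm across up to 57 mm height, 30 mm across from 62 to 90 mm height (grip there), then the head, 23 mm across. A half turn makes no difference.
- figure2: hollow figurine in a pale robe on a heavy pale stone plinth, 116 mm tall, 130 to 240 g (may be absent). Origin: centre of the plinth's underside, z up. Plinth 44 (x) by 60 (y) by 26 mm high; then a round robe 40 mm across up to 57 mm height, 30 mm across from 62 to 90 mm height (grip there), then the head, 23 mm across. A half turn makes no difference.
- figure3: hollow figurine in a pale robe on a heavy pale stone plinth, 116 mm tall, 130 to 240 g (may be absent). Origin: centre of the plinth's underside, z up. Plinth 44 (x) by 60 (y) by 26 mm high; then a round robe 40 mm across up to 57 mm height, 30 mm across from 62 to 90 mm height (grip there), then the head, 23 mm across. A half turn makes no difference.
- figure4: hollow figurine in a pale robe on a heavy pale stone plinth, 116 mm tall, 130 to 240 g (may be absent). Origin: centre of the plinth's underside, z up. Plinth 44 (x) by 60 (y) by 26 mm high; then a round robe 40 mm across up to 57 mm height, 30 mm across from 62 to 90 mm height (grip there), then the head, 23 mm across. A half turn makes no difference.
- clamp1_seat (a point): where the middle of a plinth's underside sits when home in clamp 1, on its fixed base 8 mm above the bench; x points from the fixed steel jaw to the sprung aluminium jaw, z up. The plinth goes in with its 44 mm side along x. Fixed jaw face at x = -22 mm. Jaws: 50 mm wide (y), upright to 26 mm above the seat, then flaring 25 degrees to their tops at 42 mm.
- jaw1: sprung aluminium jaw of clamp 1, 42 mm high. Origin: bottom middle of its gripping face, at seat x = +18 mm when empty, +22 mm when holding a plinth. Slides along x only, up to 14 mm; spring 2.5 N plus 0.25 N per mm. A plinth pressed down into the flare opens it (5 to 12 N); it then closes on the plinth by itself. Its rear face bounds the wedge gap.
- clamp1_gap (a point): middle of the mouth of clamp 1's wedge gap, 50 mm above the bench, between the sprung jaw's rear and the steel backstop (yields 1 mm per 12 N), 68.5 mm from the seat along x; axes as the seat's. Gap with a figurine clamped: 13 mm (x) at the mouth, narrowing 5 degrees each side, 50 mm long (y), floor 42 mm down. With the clamp empty it is 4 mm wider.
- clamp2_seat (a point): where the middle of a plinth's underside sits when home in clamp 2, on its fixed base 8 mm above the bench; x points from the fixed steel jaw to the sprung aluminium jaw, z up. The plinth goes in with its 44 mm side along x. Fixed jaw face at x = -22 mm. Jaws: 50 mm wide (y), upright to 26 mm above the seat, then flaring 25 degrees to their tops at 42 mm.
- jaw2: sprung aluminium jaw of clamp 2, 42 mm high. Origin: bottom middle of its gripping face, at seat x = +18 mm when empty, +22 mm when holding a plinth. Slides along x only, up to 14 mm; spring 2.5 N plus 0.25 N per mm. A plinth pressed down into the flare opens it (5 to 12 N); it then closes on the plinth by itself. Its rear face bounds the wedge gap.
- clamp2_gap (a point): middle of the mouth of clamp 2's wedge gap, 50 mm above the bench, between the sprung jaw's rear and the steel backstop (yields 1 mm per 12 N), 68.5 mm from the seat along x; axes as the seat's. Gap with a figurine clamped: 13 mm (x) at the mouth, narrowing 5 degrees each side, 50 mm long (y), floor 42 mm down. With the clamp empty it is 4 mm wider.
- clamp3_seat (a point): where the middle of a plinth's underside sits when home in clamp 3, on its fixed base 8 mm above the bench; x points from the fixed steel jaw to the sprung aluminium jaw, z up. The plinth goes in with its 44 mm side along x. Fixed jaw face at x = -22 mm. Jaws: 50 mm wide (y), upright to 26 mm above the seat, then flaring 25 degrees to their tops at 42 mm.
- jaw3: sprung aluminium jaw of clamp 3, 42 mm high. Origin: bottom middle of its gripping face, at seat x = +18 mm when empty, +22 mm when holding a plinth. Slides along x only, up to 14 mm; spring 2.5 N plus 0.25 N per mm. A plinth pressed down into the flare opens it (5 to 12 N); it then closes on the plinth by itself. Its rear face bounds the wedge gap.
- clamp3_gap (a point): middle of the mouth of clamp 3's wedge gap, 50 mm above the bench, between the sprung jaw's rear and the steel backstop (yields 1 mm per 12 N), 68.5 mm from the seat along x; axes as the seat's. Gap with a figurine clamped: 13 mm (x) at the mouth, narrowing 5 degrees each side, 50 mm long (y), floor 42 mm down. With the clamp empty it is 4 mm wider.
- clamp4_seat (a point): where the middle of a plinth's underside sits when home in clamp 4, on its fixed base 8 mm above the bench; x points from the fixed steel jaw to the sprung aluminium jaw, z up. The plinth goes in with its 44 mm side along x. Fixed jaw face at x = -22 mm. Jaws: 50 mm wide (y), upright to 26 mm above the seat, then flaring 25 degrees to their tops at 42 mm.
- jaw4: sprung aluminium jaw of clamp 4, 42 mm high. Origin: bottom middle of its gripping face, at seat x = +18 mm when empty, +22 mm when holding a plinth. Slides along x only, up to 14 mm; spring 2.5 N plus 0.25 N per mm. A plinth pressed down into the flare opens it (5 to 12 N); it then closes on the plinth by itself. Its rear face bounds the wedge gap.
- clamp4_gap (a point): middle of the mouth of clamp 4's wedge gap, 50 mm above the bench, between the sprung jaw's rear and the steel backstop (yields 1 mm per 12 N), 68.5 mm from the seat along x; axes as the seat's. Gap with a figurine clamped: 13 mm (x) at the mouth, narrowing 5 degrees each side, 50 mm long (y), floor 42 mm down. With the clamp empty it is 4 mm wider.
- wedge1: wood wedge, 70 mm long, 30 g, thin end down in a rack slot. Origin: middle of the thin end, z to the thick end. Thickness (x) 8 mm at the thin end, 20 mm at the top, symmetric; width (y) 30 mm with parallel sides: grip these near the top. In a loaded gap, its x along the gap's x, it touches both sides with the thin end 28 mm below the mouth; a push of 12 to 18 N drives it 5 to 10 mm deeper, jammed.
- wedge2: wood wedge, 70 mm long, 30 g, thin end down in a rack slot. Origin: middle of the thin end, z to the thick end. Thickness (x) 8 mm at the thin end, 20 mm at the top, symmetric; width (y) 30 mm with parallel sides: grip these near the top. In a loaded gap, its x along the gap's x, it touches both sides with the thin end 28 mm below the mouth; a push of 12 to 18 N drives it 5 to 10 mm deeper, jammed.
- wedge3: wood wedge, 70 mm long, 30 g, thin end down in a rack slot. Origin: middle of the thin end, z to the thick end. Thickness (x) 8 mm at the thin end, 20 mm at the top, symmetric; width (y) 30 mm with parallel sides: grip these near the top. In a loaded gap, its x along the gap's x, it touches both sides with the thin end 28 mm below the mouth; a push of 12 to 18 N drives it 5 to 10 mm deeper, jammed.
- wedge4: wood wedge, 70 mm long, 30 g, thin end down in a rack slot. Origin: middle of the thin end, z to the thick end. Thickness (x) 8 mm at the thin end, 20 mm at the top, symmetric; width (y) 30 mm with parallel sides: grip these near the top. In a loaded gap, its x along the gap's x, it touches both sides with the thin end 28 mm below the mouth; a push of 12 to 18 N drives it 5 to 10 mm deeper, jammed.
- rack: plywood wedge rack fixed to the bench, 60 mm (x) by 200 mm (y), 30 mm high, origin under its centre; four slots in a row along y, 45 mm apart, 33 mm (x) by 15 mm (y), slot floor 6 mm above the bench
- jar: bystander: closed glass jar, 56 mm across, 50 mm high, origin under its centre
- pot: bystander: white ceramic cup, 64 mm across, 70 mm high, origin under its centre
- brush: bystander: paint brush 180 mm long lying on the bench beyond the clamps, origin at its underside centre
Mind the look-alikes: they are no part of the job. What is shaped like the wedge3 but green is not meant. Leave any black look-alike of the wedge2 alone.

How it is judged (in metres and radians):
At the end, for the whole second after the job is handed in: Each figurine is in a clamp: within 15 mm of its seat, 6 mm of home depth, upright to 0.1 rad, squeezed over 1.5 N by the jaw. Each loaded clamp has a wedge within 15 mm of the gap middle, thin end 15 mm or more down, upright to 0.2 rad, pressing the jaw over 3 N. Other wedges stand in the rack (((horizontal distance between figure1 and clamp1_seat below 0.015 m and z of figure1 in the frame of clamp1_seat below 0.006 m and angle between figure1's own z axis and vertical below 0.1 rad and contact force between figure1 and jaw1 above 1.5 N) or (horizontal distance between figure1 and clamp2_seat below 0.015 m and z of figure1 in the frame of clamp2_seat below 0.006 m and angle between figure1's own z axis and vertical below 0.1 rad and contact force between figure1 and jaw2 above 1.5 N) or (horizontal distance between figure1 and clamp3_seat below 0.015 m and z of figure1 in the frame of clamp3_seat below 0.006 m and angle between figure1's own z axis and vertical below 0.1 rad and contact force between figure1 and jaw3 above 1.5 N) or (horizontal distance between figure1 and clamp4_seat below 0.015 m and z of figure1 in the frame of clamp4_seat below 0.006 m and angle between figure1's own z axis and vertical below 0.1 rad and contact force between figure1 and jaw4 above 1.5 N)) and ((horizontal distance between figure2 and clamp1_seat below 0.015 m and z of figure2 in the frame of clamp1_seat below 0.006 m and angle between figure2's own z axis and vertical below 0.1 rad and contact force between figure2 and jaw1 above 1.5 N) or (horizontal distance between figure2 and clamp2_seat below 0.015 m and z of figure2 in the frame of clamp2_seat below 0.006 m and angle between figure2's own z axis and vertical below 0.1 rad and contact force between figure2 and jaw2 above 1.5 N) or (horizontal distance between figure2 and clamp3_seat below 0.015 m and z of figure2 in the frame of clamp3_seat below 0.006 m and angle between figure2's own z axis and vertical below 0.1 rad and contact force between figure2 and jaw3 above 1.5 N) or (horizontal distance between figure2 and clamp4_seat below 0.015 m and z of figure2 in the frame of clamp4_seat below 0.006 m and angle between figure2's own z axis and vertical below 0.1 rad and contact force between figure2 and jaw4 above 1.5 N)) and ((horizontal distance between figure3 and clamp1_seat below 0.015 m and z of figure3 in the frame of clamp1_seat below 0.006 m and angle between figure3's own z axis and vertical below 0.1 rad and contact force between figure3 and jaw1 above 1.5 N) or (horizontal distance between figure3 and clamp2_seat below 0.015 m and z of figure3 in the frame of clamp2_seat below 0.006 m and angle between figure3's own z axis and vertical below 0.1 rad and contact force between figure3 and jaw2 above 1.5 N) or (horizontal distance between figure3 and clamp3_seat below 0.015 m and z of figure3 in the frame of clamp3_seat below 0.006 m and angle between figure3's own z axis and vertical below 0.1 rad and contact force between figure3 and jaw3 above 1.5 N) or (horizontal distance between figure3 and clamp4_seat below 0.015 m and z of figure3 in the frame of clamp4_seat below 0.006 m and angle between figure3's own z axis and vertical below 0.1 rad and contact force between figure3 and jaw4 above 1.5 N)) and ((horizontal distance between figure4 and clamp1_seat below 0.015 m and z of figure4 in the frame of clamp1_seat below 0.006 m and angle between figure4's own z axis and vertical below 0.1 rad and contact force between figure4 and jaw1 above 1.5 N) or (horizontal distance between figure4 and clamp2_seat below 0.015 m and z of figure4 in the frame of clamp2_seat below 0.006 m and angle between figure4's own z axis and vertical below 0.1 rad and contact force between figure4 and jaw2 above 1.5 N) or (horizontal distance between figure4 and clamp3_seat below 0.015 m and z of figure4 in the frame of clamp3_seat below 0.006 m and angle between figure4's own z axis and vertical below 0.1 rad and contact force between figure4 and jaw3 above 1.5 N) or (horizontal distance between figure4 and clamp4_seat below 0.015 m and z of figure4 in the frame of clamp4_seat below 0.006 m and angle between figure4's own z axis and vertical below 0.1 rad and contact force between figure4 and jaw4 above 1.5 N)) and (horizontal distance between each of figure1, figure2, figure3, figure4 and clamp1_seat above 0.03 m or (horizontal distance between wedge1 and clamp1_gap below 0.015 m and z of wedge1 in the frame of clamp1_gap below -0.015 m and angle between wedge1's own z axis and vertical below 0.2 rad and contact force between wedge1 and jaw1 above 3 N) or (horizontal distance between wedge2 and clamp1_gap below 0.015 m and z of wedge2 in the frame of clamp1_gap below -0.015 m and angle between wedge2's own z axis and vertical below 0.2 rad and contact force between wedge2 and jaw1 above 3 N) or (horizontal distance between wedge3 and clamp1_gap below 0.015 m and z of wedge3 in the frame of clamp1_gap below -0.015 m and angle between wedge3's own z axis and vertical below 0.2 rad and contact force between wedge3 and jaw1 above 3 N) or (horizontal distance between wedge4 and clamp1_gap below 0.015 m and z of wedge4 in the frame of clamp1_gap below -0.015 m and angle between wedge4's own z axis and vertical below 0.2 rad and contact force between wedge4 and jaw1 above 3 N)) and (horizontal distance between each of figure1, figure2, figure3, figure4 and clamp2_seat above 0.03 m or (horizontal distance between wedge1 and clamp2_gap below 0.015 m and z of wedge1 in the frame of clamp2_gap below -0.015 m and angle between wedge1's own z axis and vertical below 0.2 rad and contact force between wedge1 and jaw2 above 3 N) or (horizontal distance between wedge2 and clamp2_gap below 0.015 m and z of wedge2 in the frame of clamp2_gap below -0.015 m and angle between wedge2's own z axis and vertical below 0.2 rad and contact force between wedge2 and jaw2 above 3 N) or (horizontal distance between wedge3 and clamp2_gap below 0.015 m and z of wedge3 in the frame of clamp2_gap below -0.015 m and angle between wedge3's own z axis and vertical below 0.2 rad and contact force between wedge3 and jaw2 above 3 N) or (horizontal distance between wedge4 and clamp2_gap below 0.015 m and z of wedge4 in the frame of clamp2_gap below -0.015 m and angle between wedge4's own z axis and vertical below 0.2 rad and contact force between wedge4 and jaw2 above 3 N)) and (horizontal distance between each of figure1, figure2, figure3, figure4 and clamp3_seat above 0.03 m or (horizontal distance between wedge1 and clamp3_gap below 0.015 m and z of wedge1 in the frame of clamp3_gap below -0.015 m and angle between wedge1's own z axis and vertical below 0.2 rad and contact force between wedge1 and jaw3 above 3 N) or (horizontal distance between wedge2 and clamp3_gap below 0.015 m and z of wedge2 in the frame of clamp3_gap below -0.015 m and angle between wedge2's own z axis and vertical below 0.2 rad and contact force between wedge2 and jaw3 above 3 N) or (horizontal distance between wedge3 and clamp3_gap below 0.015 m and z of wedge3 in the frame of clamp3_gap below -0.015 m and angle between wedge3's own z axis and vertical below 0.2 rad and contact force between wedge3 and jaw3 above 3 N) or (horizontal distance between wedge4 and clamp3_gap below 0.015 m and z of wedge4 in the frame of clamp3_gap below -0.015 m and angle between wedge4's own z axis and vertical below 0.2 rad and contact force between wedge4 and jaw3 above 3 N)) and (horizontal distance between each of figure1, figure2, figure3, figure4 and clamp4_seat above 0.03 m or (horizontal distance between wedge1 and clamp4_gap below 0.015 m and z of wedge1 in the frame of clamp4_gap below -0.015 m and angle between wedge1's own z axis and vertical below 0.2 rad and contact force between wedge1 and jaw4 above 3 N) or (horizontal distance between wedge2 and clamp4_gap below 0.015 m and z of wedge2 in the frame of clamp4_gap below -0.015 m and angle between wedge2's own z axis and vertical below 0.2 rad and contact force between wedge2 and jaw4 above 3 N) or (horizontal distance between wedge3 and clamp4_gap below 0.015 m and z of wedge3 in the frame of clamp4_gap below -0.015 m and angle between wedge3's own z axis and vertical below 0.2 rad and contact force between wedge3 and jaw4 above 3 N) or (horizontal distance between wedge4 and clamp4_gap below 0.015 m and z of wedge4 in the frame of clamp4_gap below -0.015 m and angle between wedge4's own z axis and vertical below 0.2 rad and contact force between wedge4 and jaw4 above 3 N)) and ((horizontal distance between wedge1 and rack below 0.1 m and height (world z) of wedge1 below 0.02 m and angle between wedge1's own z axis and vertical below 0.2 rad) or (horizontal distance between wedge1 and clamp1_gap below 0.015 m and z of wedge1 in the frame of clamp1_gap below -0.015 m and angle between wedge1's own z axis and vertical below 0.2 rad and contact force between wedge1 and jaw1 above 3 N) or (horizontal distance between wedge1 and clamp2_gap below 0.015 m and z of wedge1 in the frame of clamp2_gap below -0.015 m and angle between wedge1's own z axis and vertical below 0.2 rad and contact force between wedge1 and jaw2 above 3 N) or (horizontal distance between wedge1 and clamp3_gap below 0.015 m and z of wedge1 in the frame of clamp3_gap below -0.015 m and angle between wedge1's own z axis and vertical below 0.2 rad and contact force between wedge1 and jaw3 above 3 N) or (horizontal distance between wedge1 and clamp4_gap below 0.015 m and z of wedge1 in the frame of clamp4_gap below -0.015 m and angle between wedge1's own z axis and vertical below 0.2 rad and contact force between wedge1 and jaw4 above 3 N)) and ((horizontal distance between wedge2 and rack below 0.1 m and height (world z) of wedge2 below 0.02 m and angle between wedge2's own z axis and vertical below 0.2 rad) or (horizontal distance between wedge2 and clamp1_gap below 0.015 m and z of wedge2 in the frame of clamp1_gap below -0.015 m and angle between wedge2's own z axis and vertical below 0.2 rad and contact force between wedge2 and jaw1 above 3 N) or (horizontal distance between wedge2 and clamp2_gap below 0.015 m and z of wedge2 in the frame of clamp2_gap below -0.015 m and angle between wedge2's own z axis and vertical below 0.2 rad and contact force between wedge2 and jaw2 above 3 N) or (horizontal distance between wedge2 and clamp3_gap below 0.015 m and z of wedge2 in the frame of clamp3_gap below -0.015 m and angle between wedge2's own z axis and vertical below 0.2 rad and contact force between wedge2 and jaw3 above 3 N) or (horizontal distance between wedge2 and clamp4_gap below 0.015 m and z of wedge2 in the frame of clamp4_gap below -0.015 m and angle between wedge2's own z axis and vertical below 0.2 rad and contact force between wedge2 and jaw4 above 3 N)) and ((horizontal distance between wedge3 and rack below 0.1 m and height (world z) of wedge3 below 0.02 m and angle between wedge3's own z axis and vertical below 0.2 rad) or (horizontal distance between wedge3 and clamp1_gap below 0.015 m and z of wedge3 in the frame of clamp1_gap below -0.015 m and angle between wedge3's own z axis and vertical below 0.2 rad and contact force between wedge3 and jaw1 above 3 N) or (horizontal distance between wedge3 and clamp2_gap below 0.015 m and z of wedge3 in the frame of clamp2_gap below -0.015 m and angle between wedge3's own z axis and vertical below 0.2 rad and contact force between wedge3 and jaw2 above 3 N) or (horizontal distance between wedge3 and clamp3_gap below 0.015 m and z of wedge3 in the frame of clamp3_gap below -0.015 m and angle between wedge3's own z axis and vertical below 0.2 rad and contact force between wedge3 and jaw3 above 3 N) or (horizontal distance between wedge3 and clamp4_gap below 0.015 m and z of wedge3 in the frame of clamp4_gap below -0.015 m and angle between wedge3's own z axis and vertical below 0.2 rad and contact force between wedge3 and jaw4 above 3 N)) and ((horizontal distance between wedge4 and rack below 0.1 m and height (world z) of wedge4 below 0.02 m and angle between wedge4's own z axis and vertical below 0.2 rad) or (horizontal distance between wedge4 and clamp1_gap below 0.015 m and z of wedge4 in the frame of clamp1_gap below -0.015 m and angle between wedge4's own z axis and vertical below 0.2 rad and contact force between wedge4 and jaw1 above 3 N) or (horizontal distance between wedge4 and clamp2_gap below 0.015 m and z of wedge4 in the frame of clamp2_gap below -0.015 m and angle between wedge4's own z axis and vertical below 0.2 rad and contact force between wedge4 and jaw2 above 3 N) or (horizontal distance between wedge4 and clamp3_gap below 0.015 m and z of wedge4 in the frame of clamp3_gap below -0.015 m and angle between wedge4's own z axis and vertical below 0.2 rad and contact force between wedge4 and jaw3 above 3 N) or (horizontal distance between wedge4 and clamp4_gap below 0.015 m and z of wedge4 in the frame of clamp4_gap below -0.015 m and angle between wedge4's own z axis and vertical below 0.2 rad and contact force between wedge4 and jaw4 above 3 N))); the robot touches nothing.
It fails at once if a figurine is let go on top of a clamp, more than 20 mm above its seat ((horizontal distance between figure1 and clamp1_seat below 0.025 m and z of figure1 in the frame of clamp1_seat above 0.02 m and contact force between the fingers and figure1 below 0.02 N) or (horizontal distance between figure1 and clamp2_seat below 0.025 m and z of figure1 in the frame of clamp2_seat above 0.02 m and contact force between the fingers and figure1 below 0.02 N) or (horizontal distance between figure1 and clamp3_seat below 0.025 m and z of figure1 in the frame of clamp3_seat above 0.02 m and contact force between the fingers and figure1 below 0.02 N) or (horizontal distance between figure1 and clamp4_seat below 0.025 m and z of figure1 in the frame of clamp4_seat above 0.02 m and contact force between the fingers and figure1 below 0.02 N) or (horizontal distance between figure2 and clamp1_seat below 0.025 m and z of figure2 in the frame of clamp1_seat above 0.02 m and contact force between the fingers and figure2 below 0.02 N) or (horizontal distance between figure2 and clamp2_seat below 0.025 m and z of figure2 in the frame of clamp2_seat above 0.02 m and contact force between the fingers and figure2 below 0.02 N) or (horizontal distance between figure2 and clamp3_seat below 0.025 m and z of figure2 in the frame of clamp3_seat above 0.02 m and contact force between the fingers and figure2 below 0.02 N) or (horizontal distance between figure2 and clamp4_seat below 0.025 m and z of figure2 in the frame of clamp4_seat above 0.02 m and contact force between the fingers and figure2 below 0.02 N) or (horizontal distance between figure3 and clamp1_seat below 0.025 m and z of figure3 in the frame of clamp1_seat above 0.02 m and contact force between the fingers and figure3 below 0.02 N) or (horizontal distance between figure3 and clamp2_seat below 0.025 m and z of figure3 in the frame of clamp2_seat above 0.02 m and contact force between the fingers and figure3 below 0.02 N) or (horizontal distance between figure3 and clamp3_seat below 0.025 m and z of figure3 in the frame of clamp3_seat above 0.02 m and contact force between the fingers and figure3 below 0.02 N) or (horizontal distance between figure3 and clamp4_seat below 0.025 m and z of figure3 in the frame of clamp4_seat above 0.02 m and contact force between the fingers and figure3 below 0.02 N) or (horizontal distance between figure4 and clamp1_seat below 0.025 m and z of figure4 in the frame of clamp1_seat above 0.02 m and contact force between the fingers and figure4 below 0.02 N) or (horizontal distance between figure4 and clamp2_seat below 0.025 m and z of figure4 in the frame of clamp2_seat above 0.02 m and contact force between the fingers and figure4 below 0.02 N) or (horizontal distance between figure4 and clamp3_seat below 0.025 m and z of figure4 in the frame of clamp3_seat above 0.02 m and contact force between the fingers and figure4 below 0.02 N) or (horizontal distance between figure4 and clamp4_seat below 0.025 m and z of figure4 in the frame of clamp4_seat above 0.02 m and contact force between the fingers and figure4 below 0.02 N)).
It fails at once if the jar is pushed aside by more than 4 cm (distance of jar from where it was at the start of the episode above 0.04 m).
It fails at once if the pot is pushed aside by more than 4 cm (distance of pot from where it was at the start of the episode above 0.04 m).
It fails at once if the brush is pushed aside by more than 4 cm (distance of brush from where it was at the start of the episode above 0.04 m).
Of figure1, figure2, figure3, figure4 only 3 to 4 are there at a start; the rules pass over those that are not, and their reading is None.
At some moment in a run one of figure1, figure2, figure3, figure4 may be knocked a few centimetres aside while the robot is not near it.
It also fails if it takes over 210 s, if anything falls off the work surface, if the arm or the gripper's body presses on something with over 40 N, if the wrist force passes 120 N, or if a joint passes its speed limit or range.

## Working session

There is one attempt and no reset: what is moved stays moved. The work goes in short steps, each a Python script; the robot and the scene stay as the last script left them, time stands still between calls to the robot, and variables do not carry over. Pictures are saved under pics/ and viewed, at most 14 in all, crops included, and the job is handed in when it is done.

```bash
ls; mkdir -p pics; python3 - <<'E'
from plant import bot
import cv2
for n in("top","side"):
    cv2.imwrite(f"pics/{n}0.png",bot.camera(n)[:,:,::-1]); c=bot.get_calibration(n); print(n,c)
s=bot.read_state(); print(s)
E
```

```text
pics
top {'fx': 458.3274173791109, 'fy': 458.3274173791109, 'cx': 325.0209902484216, 'cy': 247.095057570036, 'view': array([[ 1.24957608e-02, -9.99913184e-01, -4.18084352e-03,
         1.28748205e+00],
       [ 9.86216462e-01,  1.16344839e-02,  1.65050686e-01,
        -5.52043891e+02],
       [-1.64987715e-01, -6.18565059e-03,  9.86276225e-01,
        -9.15591091e+02],
       [ 0.00000000e+00,  0.00000000e+00,  0.00000000e+00,
         1.00000000e+00]])}
side {'fx': 439.07313185184216, 'fy': 439.07313185184216, 'cx': 314.9404123502279, 'cy': 244.2241895918485, 'view': array([[-7.83213491e-01, -6.21559144e-01,  1.55195982e-02,
         4.31878715e+02],
       [ 4.63080571e-01, -5.66498201e-01,  6.81642261e-01,
        -3.04536588e+02],
       [-4.14889156e-01,  5.41058240e-01,  7.31520997e-01,
        -7.43063173e+02],
       [ 0.00000000e+00,  0.00000000e+00,  0.00000000e+00,
         1.00000000e+00]])}
{'t': 0.1, 'joint_pos': array([ 1.53711522e+00,  3.59340135e-01,  1.11599214e-02, -3.11980999e-04,
       -1.22410965e+00, -2.88110814e-01]), 'qvel': array([ 0.00064318, -0.00191973,  0.0027279 , -0.00048099, -0.00029865,
        0.00089319]), 'tau': array([-1.25208488e-03, -5.84157479e+01,  2.93755299e+01,  7.01562569e+00,
        1.01411686e-02, -5.35088816e-05]), 'tcp_pos': array([213.34613198, 639.87331924, 186.5038303 ]), 'eef_rot': array([ 9.87075348e-01, -1.60255039e-01, -5.07409705e-05,  7.59340761e-04]), 'contact_force': array([-0.35368968, -0.25467828, -0.19653498]), 'moment': array([-0.03424327, -0.04175806, -0.06289319]), 'finger_force': 0.0, 'width': 87.73062821775174}
```

View pics/top0.png

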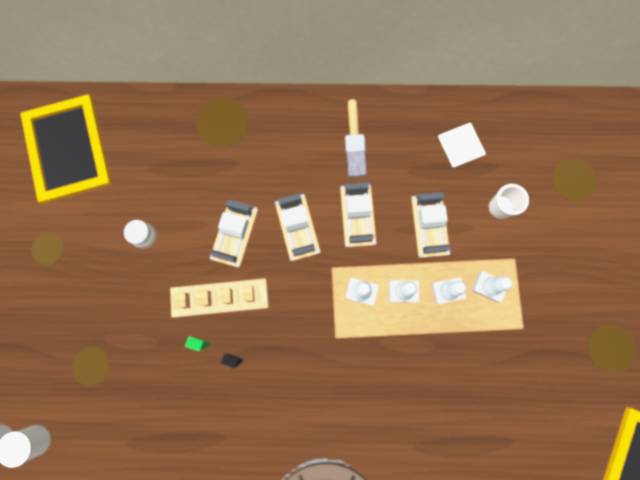

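View pics/side0.png

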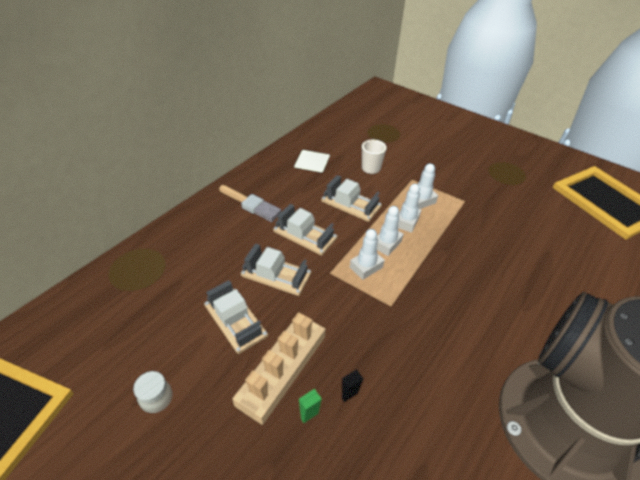

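The top view shows 4 figurines on a tray (about (362–495, 290)), 4 clamps (237,233), (297,227), (358,215) and (431,225), and the rack at (220,297). The green and black look-alikes lie below the rack. I'll zoom in to set up the masks.

```bash
python3 - <<'E'
import cv2
a=cv2.imread("pics/top0.png")
cv2.imwrite("pics/c1.png",cv2.resize(a[175:345,165:525],None,fx=2.2,fy=2.2,interpolation=cv2.INTER_CUBIC))
b=a[180:265,205:460]
print([a[p[1],p[0]].tolist() for p in((238,207),(292,200),(233,222),(358,205),(220,256),(430,197),(237,240))])
E
```

```text
[[127, 121, 113], [119, 112, 106], [245, 245, 243], [245, 245, 243], [132, 124, 118], [132, 124, 115], [203, 238, 246]]
```

View pics/c1.png

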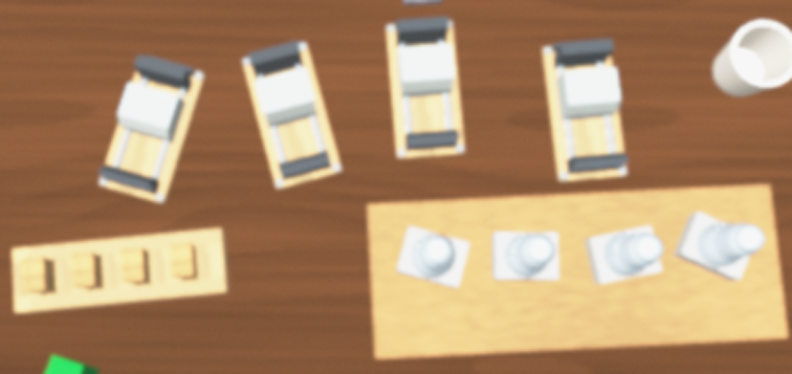

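```bash
cat > h.py <<'E'
import numpy as np,cv2
from plant import bot
def ray(n,px,z):
    c=bot.get_calibration(n);V=c["view"];R=V[:3,:3];C=-R.T@V[:3,3]
    px=np.atleast_2d(np.asarray(px,float))
    d=np.c_[(px[:,0]-c["cx"])/c["fx"],-(px[:,1]-c["cy"])/c["fy"],-np.ones(len(px))]@R
    return (C+d*((z-C[2])/d[:,2])[:,None])[:,:2]
def proj(n,p):
    c=bot.get_calibration(n);V=c["view"];q=V[:3,:3]@np.asarray(p,float)+V[:3,3]
    return np.array([c["cx"]+c["fx"]*q[0]/-q[2],c["cy"]-c["fy"]*q[1]/-q[2]])
def blobs(m,amin):
    n,l,s,c=cv2.connectedComponentsWithStats(m.astype(np.uint8))
    return [(np.argwhere(l==i)[:,::-1].astype(float),s[i]) for i in range(1,n) if s[i][4]>=amin]
def rot(a): return np.array([[np.cos(a),-np.sin(a)],[np.sin(a),np.cos(a)]])
def clamps(img):
    h=cv2.cvtColor(img,cv2.COLOR_RGB2HSV);V=h[...,2].astype(int);S=h[...,1]
    roi=np.zeros(V.shape,bool);roi[180:268,200:470]=1
    dark=[b for b,s in blobs(roi&(S<70)&(V<150),40)]
    cs=[b.mean(0) for b in dark]; out=[]
    dark=[d for d in dark if d[:,1].mean()>178]
    near=[d for d in dark if d[:,1].mean()>225]; far=[d for d in dark if d[:,1].mean()<=225]
    for nb in sorted(near,key=lambda d:d[:,0].mean()):
        fb=min(far,key=lambda d:abs(np.hypot(*(d.mean(0)-nb.mean(0)))-48))
        a,b=ray("top",nb.mean(0),40)[0],ray("top",fb.mean(0),40)[0]
        u=(b-a)/np.linalg.norm(b-a);yaw=np.arctan2(u[1],u[0])
        q=ray("top",nb,50)@rot(yaw); 
        xe=np.percentile(q[:,0],98); ym=(np.percentile(q[q[:,0]>xe-5][:,1],[3,97])).mean()
        f=ray("top",fb,50)@rot(yaw)
        seat=rot(yaw)@[xe+29.5,ym]
        # aluminium jaw far edge, z=50
        w=np.array([p for p in np.argwhere(roi&(V>200)&(S<30))[:,::-1]],float)
        g=ray("top",w,50)@rot(yaw)-[xe+29.5,ym]; g=g[(abs(g[:,1])<12)&(g[:,0]>0)&(g[:,0]<75)]
        out.append((seat,yaw)); print("clamp",seat.round(1),round(np.degrees(yaw),1),"ywid",np.ptp(q[:,1]).round(1),"len",np.linalg.norm(b-a).round(1),"jawfar",np.percentile(g[:,0],98).round(1),"back",np.percentile(f[:,0]-xe-29.5,[2,98]).round(1),"fyoff",(f[:,1].mean()-ym).round(1))
    return out
def figures(img,zt=0):
    h=cv2.cvtColor(img,cv2.COLOR_RGB2HSV);V=h[...,2].astype(int);S=h[...,1]
    roi=np.zeros(V.shape,bool);roi[262:340,333:525]=1
    m=(roi&(S<50)&(V>150)).astype(np.uint8); out=[]
    for b,s in blobs(m,150):
        k=np.zeros_like(m);k[b[:,1].astype(int),b[:,0].astype(int)]=1
        k=cv2.morphologyEx(k,cv2.MORPH_OPEN,cv2.getStructuringElement(cv2.MORPH_ELLIPSE,(17,17)))
        p=ray("top",np.argwhere(k)[:,::-1],zt+20).astype(np.float32)
        r=cv2.minAreaRect(p);B=cv2.boxPoints(r);e=B[1]-B[0],B[2]-B[1]
        L=max(e,key=np.linalg.norm);yaw=(np.arctan2(L[1],L[0])-np.pi/2+np.pi/2)%np.pi-np.pi/2
        out.append((np.array(r[0]),yaw)); print("fig",np.round(r[0],1),np.round(r[1],1),"yaw",round(np.degrees(yaw),1),"blob",s)
    return out
E
python3 - <<'E'
from h import *
t=cv2.imread("pics/top0.png")[:,:,::-1].copy()
C=clamps(t);F=figures(t)
h=cv2.cvtColor(t,cv2.COLOR_RGB2HSV)
for y in(294,298,302): print([tuple(h[y,x]) for x in range(186,232,3)])
print("traycorners",ray("top",[(332,267),(517,259),(523,327),(335,337)],0).round(0).tolist())
s=cv2.imread("pics/side0.png")
print(ray("side",[(412,182),(464,201),(392,303),(333,268)],0).round(0).tolist())
cv2.imwrite("pics/c2.png",cv2.resize(s[155:425,200:480],None,fx=2.2,fy=2.2,interpolation=cv2.INTER_CUBIC))
# rack at z=30
m=np.zeros(t.shape[:2],bool);m[270:325,160:275]=1
m&=(h[...,2]>190)
for b,st in blobs(m,500):
    r=cv2.minAreaRect(ray("top",b,30).astype(np.float32));print("rack",r,st,[ (q.round(1)).tolist() for q in cv2.boxPoints(r)])
E
```

```text
clamp [564.3 211.3] -15.3 ywid 56.1 len 110.1 jawfar 54.9 back [62.6 84.9] fyoff -0.3
clamp [579.9  63.2] 16.3 ywid 43.5 len 109.9 jawfar 56.3 back [60.5 84.6] fyoff 0.4
clamp [606.5 -64.2] 4.5 ywid 44.9 len 110.5 jawfar 57.2 back [60.7 85.4] fyoff 1.2
clamp [ 586.4 -221.2] 5.8 ywid 55.3 len 110.3 jawfar 56.1 back [61.8 84.7] fyoff 0.9
fig [ 476.5 -345.4] [73.1 52.6] yaw -13.5 blob [472 271  41  31 795]
fig [ 467.2 -256.1] [46.  71.1] yaw 13.5 blob [431 277  36  27 705]
fig [462.2 -70.2] [62.5 46. ] yaw -14.5 blob [345 278  34  28 649]
fig [ 464.5 -159.3] [62.4 45.4] yaw -4.0 blob [389 280  30  23 657]
[(np.uint8(17), np.uint8(110), np.uint8(151)), (np.uint8(17), np.uint8(99), np.uint8(207)), (np.uint8(24), np.uint8(66), np.uint8(244)), (np.uint8(24), np.uint8(68), np.uint8(245)), (np.uint8(25), np.uint8(74), np.uint8(247)), (np.uint8(25), np.uint8(81), np.uint8(246)), (np.uint8(26), np.uint8(76), np.uint8(247)), (np.uint8(18), np.uint8(112), np.uint8(224)), (np.uint8(17), np.uint8(103), np.uint8(175)), (np.uint8(24), np.uint8(65), np.uint8(244)), (np.uint8(23), np.uint8(70), np.uint
[... 1414 characters left out ...]
, (np.uint8(23), np.uint8(70), np.uint8(243)), (np.uint8(24), np.uint8(68), np.uint8(245)), (np.uint8(22), np.uint8(90), np.uint8(243)), (np.uint8(20), np.uint8(102), np.uint8(236)), (np.uint8(19), np.uint8(110), np.uint8(228)), (np.uint8(17), np.uint8(110), np.uint8(164))]
traycorners [[516.0, -8.0], [538.0, -412.0], [392.0, -416.0], [366.0, -15.0]]
[[533.0, -397.0], [391.0, -414.0], [367.0, -23.0], [518.0, -22.0]]
rack ((445.36529541015625, 230.09326171875), (63.39071273803711, 202.9268341064453), 6.381459712982178) [ 170  278   98   40 2806] [[402.6000061035156, 327.3999938964844], [425.1000061035156, 125.69999694824219], [488.1000061035156, 132.8000030517578], [465.6000061035156, 334.5]]
```

View pics/c2.png

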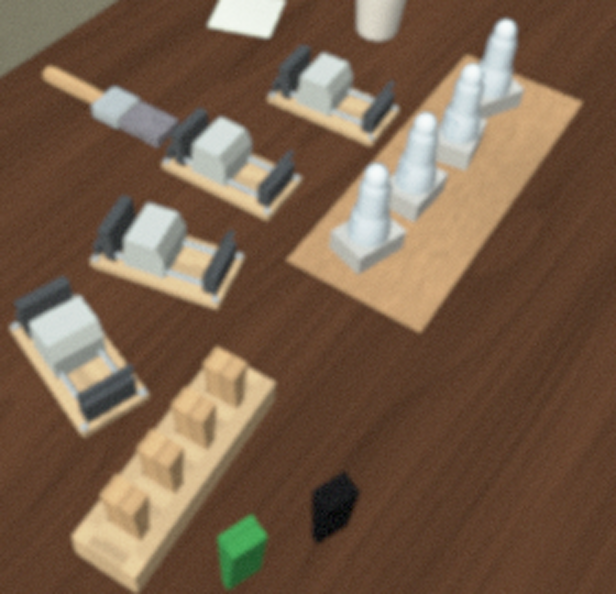

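The side crop confirms the layout: each clamp has its fixed steel jaw nearer the robot and its backstop farther away, and all 4 wedges stand in the rack. I'll refine the figurine fit by fitting the plinths' near-side edges, then do the first figurine.

```bash
cat > a.py <<'E'
from h import *
import json
from scipy.spatial.transform import Rotation as Rn
def figs(img):
    h=cv2.cvtColor(img,cv2.COLOR_RGB2HSV);V=h[...,2].astype(int);S=h[...,1]
    roi=np.zeros(V.shape,bool);roi[262:345,325:535]=1
    out=[]
    for b,s in blobs(roi&(S<50)&(V>150),250):
        b=b[np.abs(b[:,0]-b[:,0].mean())<1e3]
        H=cv2.convexHull(ray("top",b,0).astype(np.float32))[:,0]
        d=np.roll(H,-1,0)-H; L=np.linalg.norm(d,axis=1)
        n=np.c_[d[:,1],-d[:,0]]/L[:,None]
        if np.sum((H+d/2-H.mean(0))*n*L[:,None])<0:n=-n
        best=max(np.radians(np.arange(-40,41,.5)),key=lambda a:np.sum(L*(np.exp(-((np.arccos(np.clip(n@-np.array([np.cos(a),np.sin(a)]),-1,1))/.09)**2))+np.exp(-((np.arccos(np.clip(n@np.array([-np.sin(a),np.cos(a)]),-1,1))/.09)**2)))))
        q=H@rot(best);lx=q[:,0].min()+.5;hy=q[:,1].max()-.5
        c=rot(best)@[lx+22,hy-30]; out.append((c,best)); print("fig",c.round(1),np.degrees(best).round(1),s)
    return sorted(out,key=lambda f:-f[0][1])
def quat(a):  # tool down, closing line (tool y) at world angle a
    y=np.array([np.cos(a),np.sin(a),0]);z=np.array([0,0,-1.]);return Rn.from_matrix(np.c_[np.cross(y,z),y,z]).as_quat()
def goto(xy,z,a):
    c=[]
    for k in(0,np.pi):
        q=bot.solve_ik([*xy,z],quat(a+k))
        if q is not None:c.append((abs(q[5]),k))
    k=min(c)[1];bot.move_ptp([*xy,z],quat(a+k));return quat(a+k)
def F(): 
    bot.pause(.1);return np.array(bot.read_state()["contact_force"])
def down(xy,z0,z1,step,fmax,v=30):
    f0=F();z=z0;hist=[]
    while z>z1:
        z=max(z1,z-step);bot.line_to([*xy,z],v);f=F()-f0;hist.append((round(z,1),*f.round(1).tolist()))
        if f[2]>fmax:break
    return z,hist
def lift(z,v=200): bot.line_to([*bot.read_state()["tcp_pos"][:2],z],v)
G=59
def pick_fig(c,yaw):
    bot.move_gripper(60,40);goto(c,200,yaw);bot.line_to([*c,G+1],150)
    bot.move_gripper(0,40);w=bot.read_state()["width"];print("grip",w);lift(215)
    return 20<w<36
def place_fig(seat,yaw):
    u=np.array([np.cos(yaw),np.sin(yaw)]);p=seat-u*1
    goto(p,215,yaw);bot.line_to([*p,G+8+46],150)
    z,h=down(p,G+8+46,G+8-2,3,25);print("press",z,h[-8:])
    f0=F();k=0;p=p.copy()
    while k<10:
        d=(F()-f0)[:2]@u
        if k and d>5:break
        p=p-.6*u;bot.line_to([*p,z],20);k+=1
    bot.pause(.3)
    s=bot.read_state();print("x steps",k,"f",d.round(1),"tcp",s["tcp_pos"].round(1),"w",s["width"],"cf",s["contact_force"].round(1))
    return s["tcp_pos"][:2]+u*.3
def release(z=215):
    bot.move_gripper(50);lift(z)
E
python3 - <<'E'
from a import *
t=cv2.imread("pics/top0.png")[:,:,::-1].copy()
f=figs(t);print(proj("top",[*f[3][0],116]),proj("side",[*f[3][0],116]),proj("side",[*f[0][0],116]))
json.dump([(c.tolist(),y) for c,y in clamps(t)],open("clamps.json","w"))
E
```

```text
fig [ 477.3 -345.9] -24.5 [472 271  41  31 795]
fig [ 465.8 -256. ] 12.0 [431 277  36  27 705]
fig [462.7 -69.9] -14.5 [345 278  34  28 649]
fig [ 464.6 -161.7] -1.0 [389 280  30  23 657]
[509.13135744 281.64293335] [430.58292065 163.63137715] [371.65433615 230.19186314]
clamp [564.3 211.3] -15.3 ywid 56.1 len 110.1 jawfar 54.9 back [62.6 84.9] fyoff -0.3
clamp [579.9  63.2] 16.3 ywid 43.5 len 109.9 jawfar 56.3 back [60.5 84.6] fyoff 0.4
clamp [606.5 -64.2] 4.5 ywid 44.9 len 110.5 jawfar 57.2 back [60.7 85.4] fyoff 1.2
clamp [ 586.4 -221.2] 5.8 ywid 55.3 len 110.3 jawfar 56.1 back [61.8 84.7] fyoff 0.9
```

Projected head tops match the side view (371,230) and (430,164), so the positions are good. Running the first figurine.

```bash
python3 - <<'E'
from a import *
t=bot.camera("top");f=figs(t);C=json.load(open("clamps.json"))
if pick_fig(*f[0]):
    cv2.imwrite("pics/held.png",bot.camera("side")[:,:,::-1])
    s=place_fig(np.array(C[0][0]),C[0][1]);print(s)
    json.dump({"0":s.tolist()},open("seats.json","w"))
print(bot.read_state()["t"])
cv2.imwrite("pics/p1.png",cv2.resize(bot.camera("side")[150:420,150:480],None,fx=2,fy=2)[:,:,::-1])
E
```

```text
fig [ 477.3 -346. ] -24.5 [472 271  41  31 796]
fig [ 466.1 -255.9] 11.5 [431 277  36  27 706]
fig [462.7 -69.9] -14.5 [345 278  34  28 649]
fig [ 464.6 -161.7] -1.0 [389 280  30  23 657]
grip 19.83720980054515
6.25
```

View pics/p1.png

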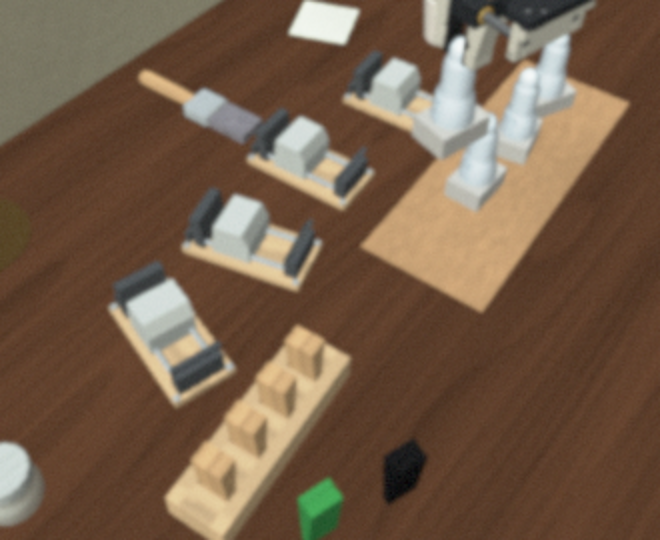

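```bash
python3 - <<'E'
from a import *
s=bot.read_state();print(s["tcp_pos"],s["width"],s["finger_force"],s["contact_force"],Rn.from_quat(s["eef_rot"]).as_matrix().round(2).tolist())
i=bot.camera("side")
p=proj("side",s["tcp_pos"]);print(p,proj("side",s["tcp_pos"]+[0,0,19]))
a=np.hstack([cv2.resize(i[60:260,330:480],None,fx=2.6,fy=2.6),cv2.resize(bot.camera("top")[200:400,250:400],None,fx=2.6,fy=2.6)])
cv2.imwrite("pics/p2.png",a[:,:,::-1])
E
```

```text
[461.62317767 -69.92295081 213.41581068] 19.591254882323053 39.99803960323334 [ 0.49105035  0.12854654 -2.60683945] [[-0.25, -0.97, -0.0], [-0.97, 0.25, -0.0], [0.0, 0.0, -1.0]]
[377.92780693 193.49297434] [379.18020568 185.52733927]
```

View pics/p2.png

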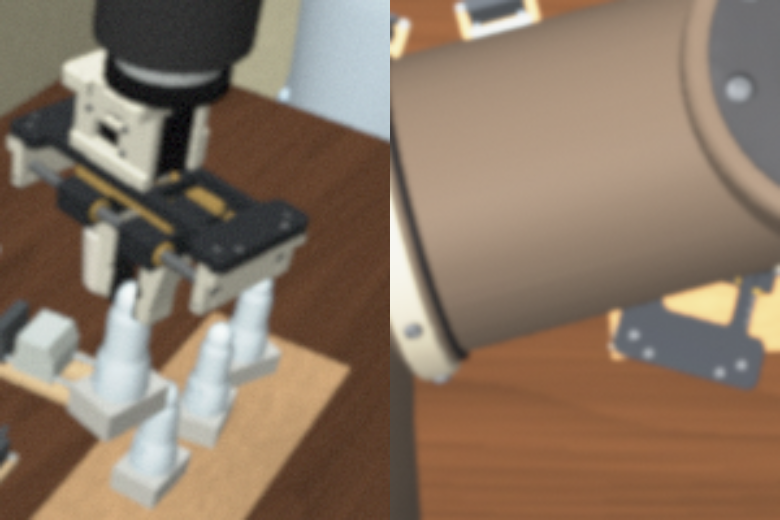

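```bash
python3 - <<'E'
from a import *
i=bot.camera("side");h=cv2.imread("pics/side0.png")[:,:,::-1]
a=np.hstack([cv2.resize(i[140:235,345:410],None,fx=6,fy=6),cv2.resize(h[220:290,340:390],None,fx=6,fy=570/70)])
cv2.imwrite("pics/p3.png",a[:,:,::-1])
for z in(0,26,57,62,90,116): print(z,proj("side",[461.6,-69.9,213.4-60+z]).round(1))
E
```

```text
0 [374.2 217. ]
26 [375.8 207.1]
57 [377.7 194.7]
62 [378.1 192.7]
90 [379.9 180.8]
116 [381.8 169.2]
```

View pics/p3.png

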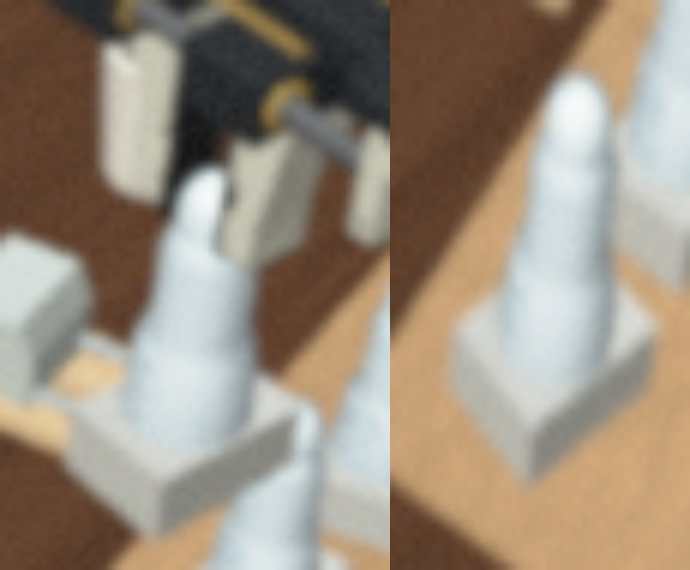

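The fingers are on the head: their visible tips lie about 35 mm above the reported TCP, and the width reads 19.8 mm where the robe would give 30. I'll set the figurine back down, re-grip lower with force monitoring, and check the width.

```bash
python3 - <<'E'
from a import *
s=bot.read_state();p=np.array([462.7,-69.9])
bot.line_to([*p,70],150)
z,h=down(p,70,52,2,5);print(z,h)
bot.move_gripper(60);bot.pause(.3)
z2,h2=down(p,z,27,4,4,40);print(z2,h2,bot.read_state()["tcp_pos"])
bot.move_gripper(0,40);s=bot.read_state();print(s["width"],s["tcp_pos"],s["contact_force"],s["t"])
i=bot.camera("side")
cv2.imwrite("pics/p4.png",cv2.resize(i[150:300,320:450],None,fx=4,fy=4)[:,:,::-1])
E
```

```text
58 [(68, -0.1, 0.5, -1.4), (66, 0.6, -0.9, -0.9), (64, -0.1, -0.8, -0.1), (62, 0.2, -0.5, -0.5), (60, 0.0, -0.1, 0.9), (58, -5.7, 2.0, 20.7)]
27 [(54, -0.5, 0.6, -0.1), (50, 0.3, -0.3, -0.3), (46, 0.9, 1.0, -0.9), (42, 0.2, 0.6, 0.2), (38, -0.1, 0.3, -0.1), (34, -1.0, 0.8, -0.6), (30, -0.1, 0.3, 0.7), (27, 0.0, 0.1, -0.0)] [462.66313901 -69.92881995  26.95689458]
28.888165412026396 [462.70839835 -69.8852951   27.02538893] [0.44304777 0.62987175 0.46911113] 14.4333
```

View pics/p4.png

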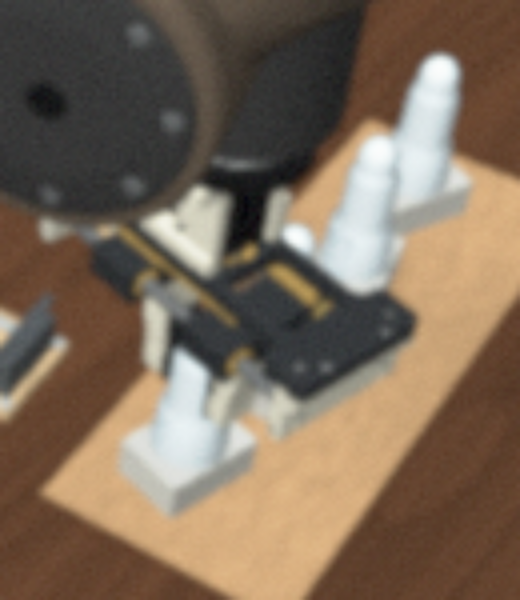

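Now the grip is on the robe (28.9 mm). Placing with the new grip offset.

```bash
sed -i 's/^G=59/G=27/; s/G+1\],150/G],150/; s/G+8-2,3,25/G+8-6,2,22/; s/goto(c,200,yaw)/goto(c,175,yaw)/; s/lift(215)/lift(185)/; s/goto(p,215,yaw)/goto(p,185,yaw)/; s/z=215)/z=185)/' a.py
python3 - <<'E'
from a import *
s=bot.read_state();T=s["tcp_pos"]
C=json.load(open("clamps.json"))
for D in(25,30,35,40): print(D,proj("side",T+[-19,5,D]),proj("side",T+[19,-5,D]))
lift(185);print(bot.read_state()["width"])
s=place_fig(np.array(C[0][0]),C[0][1]);print(s)
json.dump({"0":s.tolist()},open("seats.json","w"))
print(bot.read_state()["t"],bot.read_state()["joint_pos"].round(2))
i=bot.camera("side")
cv2.imwrite("pics/p5.png",cv2.resize(i[200:380,170:350],None,fx=3.3,fy=3.3)[:,:,::-1])
E
```

```text
25 [374.563754   256.96904691] [362.29223676 245.87972328]
30 [374.83766724 255.39407093] [362.51232857 244.29709315]
35 [375.11376583 253.80652934] [362.73413671 242.70212138]
40 [375.39207605 252.20627113] [362.95768132 241.09466302]
29.47720100664664
press 31 [(45, -1.8, 2.3, -0.2), (43, -2.8, 2.4, -0.2), (41, -3.3, 2.6, -0.7), (39, -3.0, 2.7, -0.4), (37, -3.6, 1.7, -0.1), (35, -2.3, 1.1, 1.6), (33, -7.6, 1.8, 16.6), (31, -13.7, 0.6, 31.5)]
x steps 3 f 7.1 tcp [563.9 212.1  34.8] w 29.390891089893728 cf [-7.4 -3.2 23.4]
[564.15065758 211.99975348]
27.8167 [ 0.69  0.38 -0.35  0.   -0.84 -0.95]
```

View pics/p5.png

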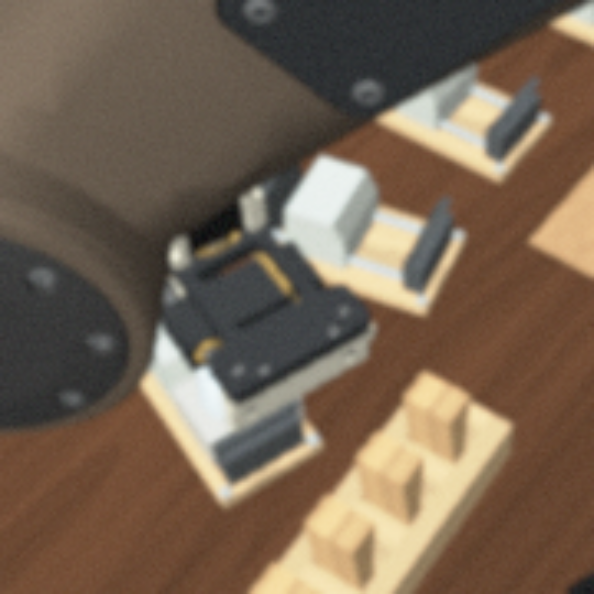

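Home depth is confirmed: the TCP is at 34.8 (8 + 27) with force rising, and the seat is within 1 mm of vision. Release it, then the first wedge. The fingertips are at about TCP + 35 mm, and I'm using that.

```bash
cat >> a.py <<'E'
RC,RY=np.array([444.8,229.8]),np.radians(6.4);g=12
def pick_wedge(k):
    p=RC+rot(RY)@[0,[67.5,22.5,-22.5,-67.5][k]]
    bot.move_gripper(56,40);goto(p,110,RY);bot.line_to([*p,6+g],100)
    bot.move_gripper(0,50);w=bot.read_state()["width"];print("wedge grip",w,bot.read_state()["tcp_pos"].round(1));lift(165);return 26<w<33
def place_wedge(seat,yaw):
    u=np.array([np.cos(yaw),np.sin(yaw)]);p=np.array(seat)+68.5*u
    goto(p,165,yaw+np.pi/2);bot.line_to([*p,56+g],120)
    f0=F();z=56+g;h=[]
    while z>g+2:
        z-=2;bot.line_to([*p,z],40);f=F()-f0;tz=bot.read_state()["tcp_pos"][2]-g;h.append((round(tz-50,1),round(float(f[:2]@u),1),round(float(f[2]),1)))
        if f[2]>17 or (f[2]>5 and tz>34):break
    print("depth,fx,fz",h);return h[-1]
E
python3 - <<'E'
from a import *
C=json.load(open("clamps.json"));S=json.load(open("seats.json"))
release(185)
if pick_wedge(0): print(place_wedge(S["0"],C[0][1]))
print(bot.read_state()["width"],bot.read_state()["t"])
E
```

```text
wedge grip 29.3351000402849 [437.3 297.   18.2]
depth,fx,fz [(np.float64(4.2), -0.3, 0.7), (np.float64(1.9), -0.4, 0.5), (np.float64(0.1), -0.3, 0.4), (np.float64(-0.2), -1.7, 10.2)]
(np.float64(-0.2), -1.7, 10.2)
29.520773562536487 36.8583
```

```bash
cat >> a.py <<'E'
def search_wedge(seat,yaw,offs=(0,-2,2,-3.5,3.5,-5,5)):
    """feel for the mouth, then drive; p is the gap middle"""
    u=np.array([np.cos(yaw),np.sin(yaw)]);p0=np.array(seat)+68.5*u
    for o in offs:
        p=p0+o*u;bot.line_to([*p,54+g],100);z,h=down(p,54+g,40+g,2,4)
        print("off",o,z-g,h[-1])
        if h[-1][3]<=4:break
    else: return None
    f0=F();h=[]
    while z>g+2:
        z-=2;bot.line_to([*p,z],40);f=F()-f0;tz=bot.read_state()["tcp_pos"][2]-g;h.append((round(float(tz)-50,1),round(float(f[:2]@u),1),round(float(f[2]),1)))
        if f[2]>17:break
    print("depth,fx,fz",h);return o
E
python3 - <<'E'
from a import *
C=json.load(open("clamps.json"));S=json.load(open("seats.json"))
print(search_wedge(S["0"],C[0][1],(-2,2,-4,4,-6,6)))
s=bot.read_state();print(s["tcp_pos"],s["width"],s["t"])
i=bot.camera("side")
cv2.imwrite("pics/p6.png",cv2.resize(i[200:380,150:350],None,fx=3.3,fy=3.3)[:,:,::-1])
E
```

```text
off -2 40 (52, 0.8, 0.9, 0.2)
depth,fx,fz [(-12.0, 0.0, 0.1), (-14.0, 0.0, -0.6), (-16.1, -0.8, -0.5), (-18.2, -0.9, -0.4), (-20.2, -1.4, -1.6), (-22.2, -3.3, -0.5), (-24.2, -3.9, 0.2), (-26.1, -4.4, 0.7), (-28.1, -5.4, 1.5), (-30.1, -6.4, 2.8), (-32.0, -6.4, 2.5), (-33.8, -6.9, 3.7), (-35.4, -7.2, 6.4), (-36.9, -8.7, 9.6), (-38.4, -9.4, 11.8), (-39.9, -10.5, 14.8), (-41.3, -11.4, 19.0)]
-2
[628.64539817 194.98797806  20.69580192] 29.70382345888774 45.7083
```

View pics/p6.png

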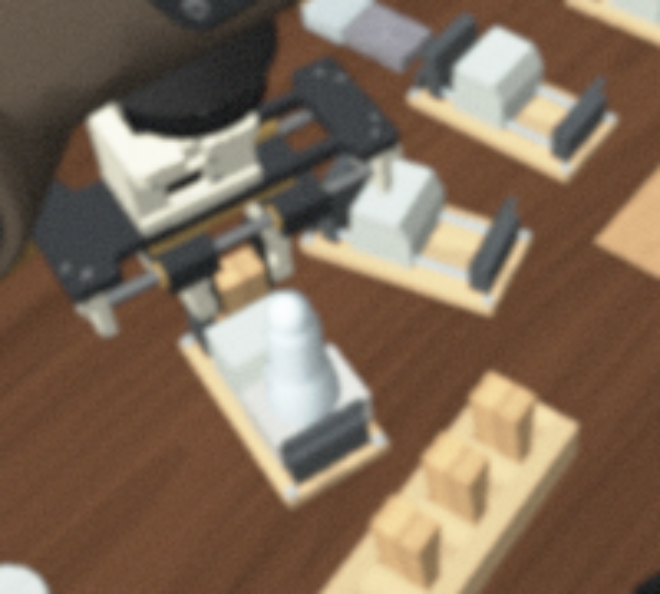

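The side view shows figurine 1 standing home between the jaws, with the wedge jammed behind the jaw. Release, then load figurine 2 into clamp 2 with its wedge, adding lateral compliance during the drive.

```bash
python3 - <<'E'
s=open("a.py").read()
i=s.index("def search_wedge")
j=s.index("    f0=F();h=[]",i)
s=s[:j]+'''    f0=F();h=[]
    while z>g+2:
        z-=2;bot.line_to([*p,z],40);f=F()-f0;fx=float(f[:2]@u);tz=bot.read_state()["tcp_pos"][2]-g;h.append((round(float(tz)-50,1),round(fx,1),round(float(f[2]),1)))
        if f[2]>17:break
        if abs(fx)>2:p=p+u*np.clip(.12*fx,-.6,.6)
    print("depth,fx,fz",h,"shift",((p-p0)@u).round(1));return o
def job(fi,ci,wi,fig,do_release=True):
    C=json.load(open("clamps.json"));S=json.load(open("seats.json"));seat,yaw=C[ci]
    assert pick_fig(*fig); s=place_fig(np.array(seat),yaw);S[str(ci)]=s.tolist();json.dump(S,open("seats.json","w"))
    if bot.read_state()["tcp_pos"][2]>G+8+2.5: print("NOT HOME");return
    release()
    assert pick_wedge(wi); u=np.array([np.cos(yaw),np.sin(yaw)]);goto(s+68.5*u,165,yaw+np.pi/2)
    o=search_wedge(s,yaw,(-2,0,-3.5,2,3.5,-5,5))
    print("wedge",o,bot.read_state()["width"],bot.read_state()["t"])
    if o is not None: release(165)
'''
open("a.py","w").write(s)
E
python3 - <<'E'
from a import *
release(165)
f=figs(bot.camera("top"))
if len(f)==3: job(1,1,1,f[0])
E
```

```text
fig [ 477.6 -345.4] -24.0 [472 271  41  31 811]
fig [ 465.5 -255.7] 12.5 [431 277  36  27 724]
fig [ 464.  -159.8] 1.0 [388 280  32  23 686]
grip 29.312355720432464
press 31 [(45, -3.8, -0.4, 0.9), (43, -2.3, -0.0, 0.2), (41, -2.7, -0.1, 1.0), (39, -3.0, -0.8, 1.2), (37, -3.1, -0.6, 1.4), (35, -3.2, -0.4, 4.6), (33, -10.5, 1.6, 21.8), (31, -13.7, 0.3, 34.1)]
x steps 3 f 5.1 tcp [579.9  63.1  35. ] w 29.32276432867477 cf [-10.7   1.   27. ]
wedge grip 29.14942053632959 [442.4 252.3  18.2]
off -2 40 (52, -0.1, 1.3, 0.1)
depth,fx,fz [(-12.1, -1.3, 0.2), (-14.0, -1.2, 0.0), (-16.0, -1.8, 0.7), (-18.0, -0.6, 0.2), (-20.0, -1.7, 0.8), (-22.0, -0.7, 0.9), (-24.1, -1.5, 1.0), (-26.2, -1.8, 0.4), (-28.2, -2.7, -0.6), (-30.1, -1.5, 0.2), (-31.8, -3.3, 2.4), (-33.4, -2.9, 5.6), (-34.7, -2.1, 8.6), (-36.2, -4.1, 11.0), (-37.5, -2.4, 14.3), (-38.8, -4.6, 19.6)] shift -4.1
wedge -2 29.36486319784687 80.825
```

```bash
python3 - <<'E'
from a import *
f=figs(bot.camera("top"))
if len(f)==2: job(2,2,2,f[0])
E
```

```text
fig [ 459.4 -248.1] -13.5 [ 431  278   69   39 1507]
```

```bash
python3 - <<'E'
from a import *
i=bot.camera("top");j=bot.camera("side")
a=np.hstack([cv2.resize(i[180:340,325:535],(500,381)),cv2.resize(j[140:300,340:480],(300,381))])
cv2.imwrite("pics/p7.png",a[:,:,::-1])
E
```

```text
(no output)
```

View pics/p7.png

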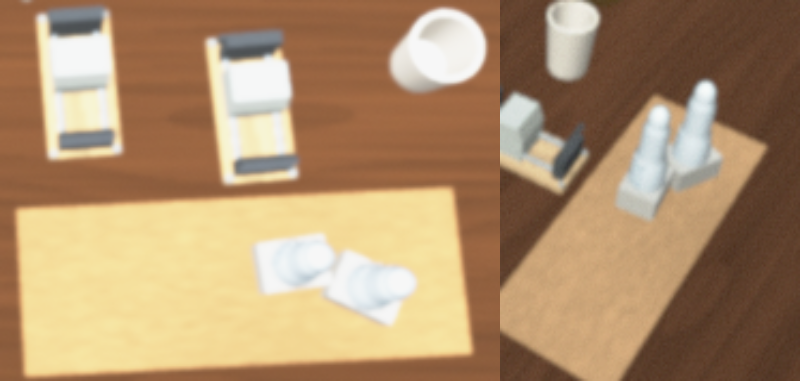

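Figurine 4 was knocked to beside figurine 3. Figurine 3's left plinth corners at (432,282) and (435,303) haven't moved, so I'll use its earlier fit.

```bash
python3 - <<'E'
from a import *
job(2,2,2,(np.array([465.7,-255.9]),np.radians(12.3)))
f=figs(bot.camera("top"))
E
```

```text
grip 29.020533359795852
press 31 [(45, 3.4, 0.6, 3.2), (43, 5.3, 0.3, 2.9), (41, 5.2, 0.3, 3.7), (39, 4.9, 0.3, 3.9), (37, 4.7, 0.2, 3.5), (35, 5.1, -0.8, 6.1), (33, 2.8, -0.1, 17.3), (31, -3.2, 2.1, 30.3)]
x steps 2 f 5.1 tcp [607.  -64.6  34.7] w 29.0728537596854 cf [ 1.5  1.  26.9]
wedge grip 29.43213942020594 [447.4 207.5  18.2]
off -2 40 (52, -0.9, 0.2, -0.7)
depth,fx,fz [(-12.0, -1.5, 0.2), (-14.0, -0.5, -0.4), (-16.0, -0.8, -0.5), (-18.0, -0.2, 0.0), (-20.1, -0.8, -0.4), (-22.0, -0.5, -0.0), (-24.1, -0.4, 0.0), (-26.1, -1.6, 0.2), (-28.2, -1.5, -0.7), (-30.0, -1.8, 0.7), (-31.7, -2.2, 4.0), (-33.4, -2.6, 5.6), (-34.9, -3.1, 7.6), (-36.3, -2.6, 10.5), (-37.6, -2.8, 13.1), (-39.0, -4.1, 16.5), (-40.2, -3.7, 21.0)] shift -4.1
wedge -2 29.55415478539094 116.1333
fig [ 447.2 -319.2] -24.5 [460 285  40  32 793]
```

```bash
python3 - <<'E'
from a import *
f=figs(bot.camera("top"));print(proj("side",[*f[0][0],116]))
job(3,3,3,f[0])
lift(250);bot.line_to([500,300,250],200);print(bot.read_state()["t"])
i=bot.camera("side");t=bot.camera("top")
a=np.hstack([cv2.resize(t[170:330,165:525],(430,480)),cv2.resize(i[140:430,150:420],(360,480))])
cv2.imwrite("pics/p8.png",a[:,:,::-1])
E
```

```text
fig [ 447.2 -319.2] -24.5 [460 285  40  32 793]
[436.68514322 174.05830261]
grip 29.045565989336595
press 31 [(45, -4.7, -1.3, 0.3), (43, -3.5, -0.8, 0.8), (41, -4.0, -1.5, -0.1), (39, -4.0, -0.4, -0.1), (37, -4.1, -1.7, -0.2), (35, -2.4, -2.7, 2.3), (33, -7.4, 1.0, 16.6), (31, -13.8, 4.2, 30.9)]
x steps 5 f 6.2 tcp [ 585.4 -221.8   34.9] w 29.24524584838169 cf [-7.   3.5 21.6]
wedge grip 29.62701152305479 [452.4 162.8  18.1]
off -2 40 (52, 0.3, -0.1, -0.4)
depth,fx,fz [(-12.0, 1.2, 0.1), (-14.0, 0.8, 1.0), (-16.0, 1.4, 1.0), (-18.1, 0.5, 0.1), (-20.0, 0.7, 0.3), (-22.0, 1.0, -0.2), (-24.0, 1.3, 1.0), (-26.0, 0.9, 0.8), (-28.1, 2.0, 0.4), (-29.9, 1.5, 1.5), (-31.6, 1.6, 4.8), (-33.2, 1.2, 7.3), (-34.7, 1.9, 10.1), (-36.2, 0.2, 11.8), (-37.6, -1.2, 15.3), (-39.0, -1.3, 20.0)] shift -2.0
wedge -2 29.097382260392354 151.8833
156.775
```

View pics/p8.png

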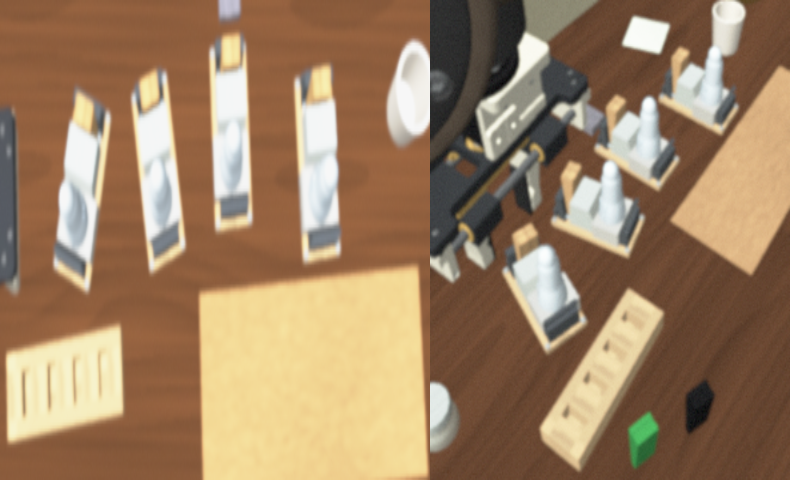

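All four figurines are clamped with wedges upright behind the jaws, and the gripper is clear. Handing in.

```bash
python3 -c "
from plant import bot
print(bot.close_job())"
```

```text
the job is handed in; nothing more can be done
None
```

I handed the job in at about 157 s with all four figurines pressed home in their own clamps and a wedge driven in behind each jaw; I left the jar, cup, brush and look-alike wedges alone, and no verdict came back.

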